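# Unclamp a finished filter cube and plug it into the cube rail

## Task

The fluorescence filter cube in the small cam vise is finished: swing the vise's cam lever round until it points straight out in front, slide the loosened jaw back, lift the cube out and stand it upright on the free worktop. Let go, take it again by its window face and back face, and plug it fully home in the empty middle socket of the cube rail, with its round window facing the same way as its neighbours' windows. Do not tip the cube over, and leave the bottle, blower, petri dish and cover-glass box where they are.

Things in the scene. Friction and masses are not known exactly. Their poses are not given: they have to be found in the camera images.
- vise: Small dark vise, fixed; base 142 x 60 mm, bed 18 mm high, jaws 50 mm wide with tops at 58 mm. Origin on the worktop under the centre of the clamped cube, z up. +x points to the fixed jaw (its inner face at x = +20 mm); the sliding jaw is on the -x side and opens towards -x; the cam lever is at the -x end, its pivot 64 mm from the origin.
- vise_jaw (a joint): Travel of the sliding jaw in m: 0 = clamped on the cube, about 0.012 = fully back against the released cam. It is stiff (about 3 N) and stays where it is left; while the lever is at 0 the cam blocks it.
- jaw_grip (a point): Centre of the top of the sliding jaw block, which is 24 mm long (vise x), 50 mm wide (vise y) and stands 40 mm above the bed; it can be held by its two serrated cheeks, 50 mm apart, and moves with the jaw.
- vise_lever (a joint): Cam lever angle, rad: near 0 = clamped, arm pointing to the vise's -y side; grows as it swings about its upright axis towards the vise's -x (clockwise from above); at 1.57 it points straight out along -x, in front, and the cam is clear of the jaw; stop at 1.8.
- lever_knob (a point): Top of the upright black knob at the end of the lever arm, on the knob's axis, 88 mm above the worktop: the knob is 17 mm in diameter and 37 mm tall, its axis 66 mm from the pivot axis.
- lever_pivot (a point): Point on the upright axis of the cam lever, at the height of the knob's top.
- filter_cube: Loose black block 40 (its x) x 30 (its y) mm, from 10 to 48 mm above its underside, on a bright foot 30 (x) x 22 (y) x 10 mm whose lowest 3 mm are 1.3 mm smaller all round; 0.1 to 0.2 kg. Origin: centre of the foot's underside, z up. Window on the -x face; two small screws on top mark that side. In the vise it stands on the bed, window to the sliding jaw, y faces free.
- cube_window (a point): Centre of the round window on the cube's -x face, 30 mm above the foot's underside.
- cube_rail: Aluminium block 58 (x) x 132 (y) x 16 mm, fixed, with three places in a row along y, 36 mm apart. The outer two hold fixed cubes like the loose one, tops 54 mm above the worktop, windows facing the rail's -x; only 6 mm remain between neighbours, so the middle cube can be held by its x faces only. Origin: centre of the underside.
- rail_socket (a point): Centre of the mouth of the empty middle socket, 16 mm above the worktop: a rectangular hole 32 mm (rail x) by 24 mm (rail y), 12 mm deep. A cube fully home rests with its black body on the rail's top, the underside of its foot 6 mm above the worktop.
- blower: Bystander: black rubber dust blower standing upright, 51 mm in diameter, 97 mm tall; origin at its underside.
- oil_bottle: Bystander: small brown dropper bottle, 28 mm in diameter, 66 mm tall; origin at its underside.
- cover_glass_box: Bystander: blue box 60 x 70 x 24 mm; origin at its underside.
- petri: Bystander: closed petri dish, 60 mm in diameter, 14 mm high; origin at its underside.
Mind the look-alikes: they are no part of the job. What is shaped like the filter_cube but red or yellow is not meant.

How it is judged:
By the outcome, as a careful person would: the job done as asked, in the order asked, and still so for the second after the job is handed in, with the robot touching nothing.
It also fails if it takes over 70 s, if anything falls off the work surface, if the arm or the gripper's body presses on something with over 40 N, if the wrist force passes 120 N, or if a joint passes its speed limit or range.

## Robot

A 7-joint arm with a two-finger parallel gripper is mounted at the origin on a cart in front of the work surface, level with it; the furniture and walls round the work are solid. World frame = base frame: x ahead of the robot, y to its left, z up, the work surface at z = 0. Lengths are in m, angles in rad, forces in N, time in s.
With the tool pointing down it reaches from about 0.35 to 0.9 m from the base axis. Payload 8.1 kg.
Tool frame: the origin (TCP) lies on the centre line of the jaws, within the pads' length; the fingertips stand 25 mm ahead of it and the grasp point (between the pads) lies 6 mm ahead of it; z points along the fingers, y is the line along which they close (so a half turn about z gives the same grasp; the last joint's range is limited). The gripper opens to 92 mm and grips with 3 to 60 N. Pads are 19 mm wide; open, the fingers measure 130 mm over their backs; the gripper's body (75 mm by 190 mm) begins 47 mm behind the grasp point.
Start: joints at [-1.289, 0.434, 0.025, 1.573, -0.012, 1.134, -0.075], TCP at [0.235, 0.579, 0.252] pointing down, gripper open.
Joint ranges: [-2.62, 2.62], [-0.44, 2.09], [-1.27, 1.32], [0.08, 2.57], [-1.32, 4.46], [0.12, 2], [-2.74, 2.74]. Speed limits (rad/s): [2.22, 2.22, 3.01, 3.01, 3.14, 3.14, 3.14].

## Interface

Orientations are given as a rotation vector (axis times angle).
In Python, from plant import ctrl, viewer gives the robot as it stands.
- The arm moves only by the tool carry_out, never from a script. Its argument "increments" is one flat list of numbers, 7 for each row, row after row: the closure, from 0 (fully open) to 1 (shut), then the shift along the tool's x, y, z in units of 40 cm (1.0 is 40 cm), then the turn, a rotation vector about the tool's x, y, z in units of 1.5 rad (1.0 is 1.5 rad). A call has exactly 8 rows; each row is the pose to reach, as a shift and turn from the pose commanded when the call began, along the tool's axes at that moment; what a row does not reach only later rows make up. A row lasts 1/10 s, in which the tool goes at most 50 mm and 8.59 degrees, less where a joint would pass 70% of its speed; a pose out of reach is approached as far as the arm can. A call with a number of a shift or a turn outside -1 to 1 is refused whole. A call with a gripper value outside its range is refused whole. The fingers move at their own pace and stop on an object; "newtons" is the grip in N (left out, the last holds). Time passes only in rows, so rows that repeat a pose let the fingers close, or fill a call up. It gives the time, the measured TCP pose, the force, the opening and the grip force at its end, in the units of the state.
- ctrl.sense(): the state, without advancing time (a new reading comes with each control period).
- viewer.read_camera(name): name is "scene" or "top" or "wrist"; returns (picture, depth): 384x512x3 uint8, blue, green, red; 384x512 float32, m along the optical axis (not along the pixel's ray), 0 where there is no reading.
- viewer.calibration(name): a dict with "fx", "fy", "cx", "cy" (pixels), "camera_from_world" (4x4, takes a point from world to camera coordinates); the wrist camera has in their place "hand_eye" (4x4, takes a point from camera to tool coordinates, whose origin is the TCP and whose axes are the flange's). Camera axes: x right, y up, looking along -z (the intrinsics and any distortion apply to the point x, -y, -z); pixel columns grow to the right and rows downward; lengths in m; the calibration is good to about 2 mm. A picture is of the moment at which its call begins: read the wrist's pose just before it. calibration takes no time and is no camera call.
- ctrl.close_job(): hands the job in; it is judged then, once.
The state is a dict: "time": time; "qpos": joint angles; "qvel": joint speeds; "tau": joint torques, N m; "tool_pos": TCP position; "eef_rot": TCP orientation; "ft_force": force on the tool from outside, world axes, zero at the start; "torque": the same for the moment, N m; "opening": finger opening in m; "grasp_force": force on a finger pad.
Only numpy, scipy, OpenCV 4.12 (cv2) and the standard library are available. Lean on these libraries where they do the work, as an engineer would, in place of code of your own. Each camera call takes 0.05 s, during which the arm holds its last target. There are 200 camera calls.

## Working session

There is one attempt and no reset: what is moved stays moved. The work goes in short steps, Python scripts to look and compute and a tool call to move; the robot and the scene stay as the last step left them, time stands still between calls to the robot, and variables do not carry over. Pictures are saved under pics/ and viewed, at most 11 in all, crops included, and the job is handed in when it is done.

Besides the shell and the picture viewer there is one more tool, called as name(argument=value, ...), one argument or row to a line, values as JSON. carry_out: Moves the arm, as the interface text tells. Shifts and turns lie within -1 to 1; 1 stands for 40 cm of shift or 1.5 rad of turn. Its arguments: {"type":"object","properties":{"increments":{"type":"array","items":{"type":"number","minimum":-1,"maximum":1}},"newtons":{"type":"number"}},"required":["increments"]}

```bash
ls; mkdir -p pics
python3 - <<'E'
from plant import ctrl, viewer
import cv2, numpy as np
s=ctrl.sense(); print({k:np.round(v,3) for k,v in s.items()})
for n in ("scene","top"):
    p,d=viewer.read_camera(n); cv2.imwrite(f"pics/{n}0.png",p); np.save(f"{n}0.npy",d)
    c=viewer.calibration(n); print(n,{k:np.round(v,3).tolist() for k,v in c.items()})
print(viewer.calibration("wrist"))
a=np.hstack([cv2.imread("pics/top0.png")]); cv2.imwrite("pics/top0b.png",cv2.resize(a,(800,600),interpolation=cv2.INTER_CUBIC))
E
```

```text
pics
{'time': np.float64(0.0), 'qpos': array([-1.289,  0.435,  0.025,  1.574, -0.012,  1.134, -0.075]), 'qvel': array([ 0.003, -0.002, -0.002,  0.002,  0.001,  0.   ,  0.001]), 'tau': array([ 2.0000e-03, -6.6784e+01,  9.8600e-01, -3.1446e+01, -6.0000e-02,
        4.3000e-02,  0.0000e+00]), 'tool_pos': array([0.235, 0.579, 0.251]), 'eef_rot': array([-6.010e-01, -3.083e+00,  2.000e-03]), 'ft_force': array([ 0.558,  0.156, -0.578]), 'torque': array([-0.034, -0.016, -0.008]), 'grasp_force': np.float64(0.0), 'opening': np.float64(0.092)}
scene {'fx': 403.195, 'fy': 403.195, 'cx': 255.984, 'cy': 192.629, 'camera_from_world': [[0.619, -0.786, -0.011, -0.493], [0.449, 0.342, 0.826, -0.272], [-0.645, -0.516, 0.564, -0.657], [0.0, 0.0, 0.0, 1.0]]}
top {'fx': 362.81, 'fy': 362.81, 'cx': 254.529, 'cy': 192.702, 'camera_from_world': [[0.011, -1.0, 0.012, -0.159], [0.991, 0.013, 0.133, -0.592], [-0.133, 0.011, 0.991, -0.86], [0.0, 0.0, 0.0, 1.0]]}
{'fx': 344.94062908658435, 'fy': 344.94062908658435, 'cx': 254.33567060149306, 'cy': 190.41159210420713, 'hand_eye': array([[ 7.04905807e-05,  9.61551405e-01,  2.74625001e-01,
         7.43901220e-02],
       [ 9.99999929e-01, -1.69274191e-04,  3.36004590e-04,
        -6.90694421e-04],
       [ 3.69572610e-04,  2.74624958e-01, -9.61551349e-01,
        -1.33962596e-01],
       [ 0.00000000e+00,  0.00000000e+00,  0.00000000e+00,
         1.00000000e+00]])}
```

View pics/top0b.png

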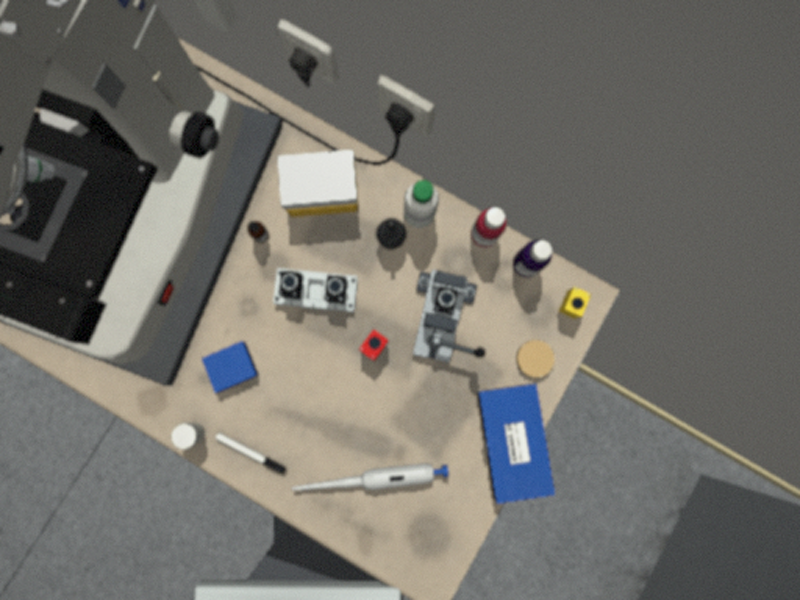

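View pics/scene0.png

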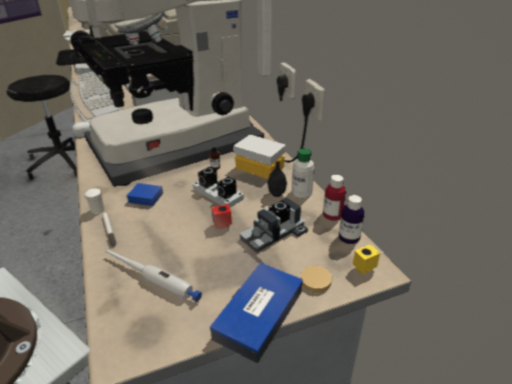

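The top view shows the vise at about (445,310) in the enlarged picture: cube (447,297), pivot (437,342), knob (480,352). The rail is at (316,291) with an empty middle place.

Things that could be taken for the filter cube:
- Black clamped cube at (447,297): chosen, since it is black and in the vise.
- Red cube at (375,345): wrong colour.
- Yellow cube at (577,303): wrong colour.
- Rail cubes at (290,284) and (336,289): fixed.

Next I'll take coarse positions and a close crop.

```bash
cat > h.py <<'E'
import numpy as np, cv2
from plant import ctrl, viewer
from scipy.spatial.transform import Rotation as R
def cam(n, s=None):
    c=viewer.calibration(n); K=(c["fx"],c["fy"],c["cx"],c["cy"])
    if n=="wrist":
        T=np.eye(4); T[:3,:3]=R.from_rotvec(s["eef_rot"]).as_matrix(); T[:3,3]=s["tool_pos"]
        return K,T@c["hand_eye"]
    return K,np.linalg.inv(c["camera_from_world"])
def plane(C,u,v,z):
    K,T=C; d=T[:3,:3]@np.array([(u-K[2])/K[0],-(v-K[3])/K[1],-1]); o=T[:3,3]
    return o+d*(z-o[2])/d[2]
def cloud(C,d):
    K,T=C; v,u=np.mgrid[:d.shape[0],:d.shape[1]]
    P=np.stack([(u-K[2])/K[0]*d,-(v-K[3])/K[1]*d,-d],-1)
    return P@T[:3,:3].T+T[:3,3]
def proj(C,p):
    K,T=C; q=np.linalg.inv(T)@np.r_[p,1]
    return K[2]-K[0]*q[0]/q[2], K[3]+K[1]*q[1]/q[2]
def to_tool(s,p):  # world displacement target -> increments units
    r=R.from_rotvec(s["eef_rot"]); return r.inv().apply(np.asarray(p)-s["tool_pos"])/0.4
E
python3 - <<'E'
from h import *
C=cam("top"); d=np.load("top0.npy"); P=cloud(C,d)
for n,u,v in [("cube",447,297),("pivot",437,342),("knob",480,352),("fixedjaw",450,281),("slidejaw",440,322),("railL",290,284),("railR",336,289),("blower",391,234),("oil",258,230),("boxblue",230,367),("red",375,345),("bench",340,410),("bottle",533,250),("petri",535,358),("pivotlow",420,420),("whitecap",183,437)]:
    p=P[int(v*.64),int(u*.64)]; print(n,np.round(p,3))
im=cv2.imread("pics/scene0.png"); cv2.imwrite("pics/crop1.png",cv2.resize(im[155:255,185:315],(780,600),interpolation=cv2.INTER_CUBIC))
print(cam("scene")[1][:3,3])
E
```

```text
cube [ 0.598 -0.228  0.068]
pivot [ 0.531 -0.212  0.061]
knob [ 0.513 -0.275  0.088]
fixedjaw [ 0.627 -0.234  0.058]
slidejaw [ 0.56  -0.217  0.059]
railL [0.618 0.018 0.057]
railR [ 0.612 -0.055  0.056]
blower [ 0.697 -0.14   0.073]
oil [0.703 0.071 0.056]
boxblue [0.49  0.113 0.025]
red [ 0.525 -0.118  0.051]
bench [ 0.422 -0.06  -0.001]
bottle [ 0.664 -0.352  0.108]
petri [ 0.508 -0.375  0.015]
pivotlow [ 0.408 -0.189  0.001]
whitecap [0.383 0.17  0.054]
[ 0.00320536 -0.63324255  0.5898074 ]
```

View pics/crop1.png

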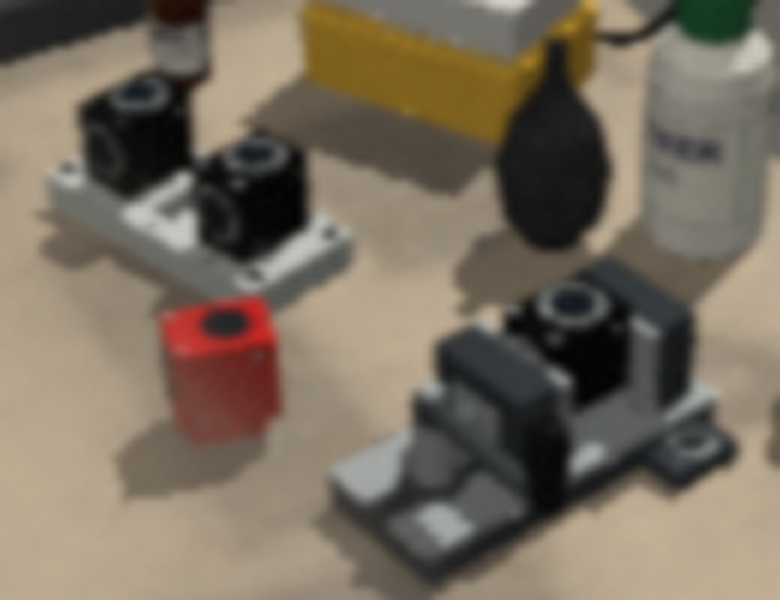

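The crop shows the black clamped cube at (570,330) between the vise jaws, which is the one wanted. The rail neighbours at (135,130) and (255,190) have their windows facing the robot (-x). I'm moving in now.

carry_out(
  increments=[0,-0.62,-0.77,-0.07,0,0,0.48,0,-0.62,-0.77,-0.07,0,0,0.48,0,-0.62,-0.77,-0.07,0,0,0.48,0,-0.62,-0.77,-0.07,0,0,0.48,0,-0.62,-0.77,-0.07,0,0,0.48,0,-0.62,-0.77,-0.07,0,0,0.48,0,-0.62,-0.77,-0.07,0,0,0.48,0,-0.62,-0.77,-0.07,0,0,0.48],
  newtons=15,
)

```text
time: 0.9
tool_pos: [0.3489, 0.1983, 0.2798]
eef_rot: [-1.649, -2.674, -0.0]
ft_force: [1.5, -0.1, 0.7]
opening: 0.0918
grasp_force: 0.0
```

```bash
cat >> h.py <<'E'
def show(s=None):
    s=s or ctrl.sense(); M=R.from_rotvec(s["eef_rot"]).as_matrix()
    print("t %.2f"%s["time"],"pos",np.round(s["tool_pos"],4),"yaw %.1f"%np.degrees(np.arctan2(M[1,0],M[0,0])),"z",np.round(M[:,2],3),"q",np.round(s["qpos"],2),"F",np.round(s["ft_force"],1),"op %.4f gf %.1f"%(s["opening"],s["grasp_force"])); return s
def go(p,yaw,s=None):
    "print increments to TCP p, tool down, tool-x yaw (deg)"
    s=s or ctrl.sense(); r=R.from_rotvec(s["eef_rot"]); c,n=np.cos(np.radians(yaw)),np.sin(np.radians(yaw))
    T=R.from_matrix(np.array([[c,n,0],[n,-c,0],[0,0,-1]]))
    print("inc",np.round(to_tool(s,p),4),"turn",np.round((r.inv()*T).as_rotvec()/1.5,4))
E
python3 -c "
from h import *
s=show(); go((0.53,-0.28,0.22),75,s)"
```

```text
t 0.90 pos [0.3489 0.1983 0.2798] yaw 116.7 z [-0.  0. -1.] q [-0.98  0.02  0.34  2.05 -0.01  1.07 -0.17] F [ 1.5 -0.1  0.7] op 0.0918 gf 0.0
inc [-1.2718 -0.1322  0.1492] turn [-1.000e-04 -1.000e-04  4.849e-01]
```

carry_out(
  increments=[0,-0.95,-0.1,0.11,0,0,0.485,0,-0.95,-0.1,0.11,0,0,0.485,0,-0.95,-0.1,0.11,0,0,0.485,0,-0.95,-0.1,0.11,0,0,0.485,0,-0.95,-0.1,0.11,0,0,0.485,0,-0.95,-0.1,0.11,0,0,0.485,0,-0.95,-0.1,0.11,0,0,0.485,0,-0.95,-0.1,0.11,0,0,0.485],
)

```text
time: 1.7
tool_pos: [0.4841, -0.16, 0.2353]
eef_rot: [2.493, 1.91, -0.001]
ft_force: [0.8, 0.6, 0.1]
opening: 0.092
grasp_force: 0.0
```

```bash
python3 -c "
from h import *
s=show(); go((0.53,-0.28,0.22),75,s)"
```

```text
t 1.70 pos [ 0.4841 -0.16    0.2353] yaw 74.9 z [-0.    -0.001 -1.   ] q [-0.35  0.3   0.72  1.91 -0.23  1.01  0.21] F [0.8 0.6 0.1] op 0.0920 gf 0.0
inc [-0.2596  0.1888  0.0387] turn [ 0.0002  0.0008 -0.0011]
```

carry_out(
  increments=[0,-0.26,0.19,0.04,0,0,0,0,-0.26,0.19,0.04,0,0,0,0,-0.26,0.19,0.04,0,0,0,0,-0.26,0.19,0.04,0,0,0,0,-0.26,0.19,0.04,0,0,0,0,-0.26,0.19,0.04,0,0,0,0,-0.26,0.19,0.04,0,0,0,0,-0.26,0.19,0.04,0,0,0],
)

```text
time: 2.5
tool_pos: [0.5305, -0.2757, 0.22]
eef_rot: [-2.491, -1.915, -0.001]
ft_force: [0.0, -0.1, -1.2]
opening: 0.0919
grasp_force: 0.0
```

Run:
```python
from h import *
import pickle
s=show(); p,d=viewer.read_camera("wrist"); cv2.imwrite("pics/w1.png",p); pickle.dump((s,d),open("w1.pkl","wb"))
```

```text
t 2.50 pos [ 0.5305 -0.2757  0.22  ] yaw 75.1 z [ 0.001  0.001 -1.   ] q [-0.09  0.48  0.7   1.72 -0.35  1.07  0.47] F [ 0.  -0.1 -1.2] op 0.0919 gf 0.0
```

View pics/w1.png

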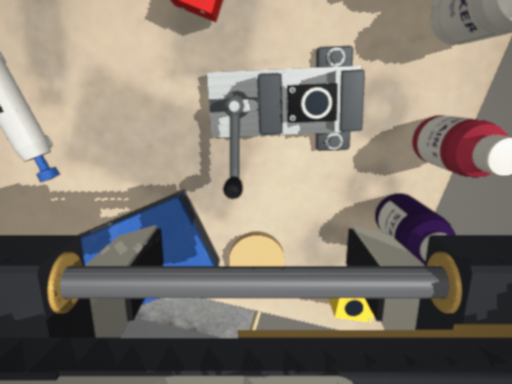

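The wrist view shows the knob at (233,187), pivot (235,105), sliding jaw (270,104), cube top (313,102) with its screws on the left, and fixed jaw (352,99). I'm measuring these by ray and height slices.

```bash
cat >> h.py <<'E'
def slab(P,z0,z1,c,r):
    "minAreaRect of points with z in slab near c -> centre, size mm, angle, n"
    m=(P[...,2]>z0)&(P[...,2]<z1)&(np.hypot(P[...,0]-c[0],P[...,1]-c[1])<r)
    Q=P[m]; (x,y),(w,h),a=cv2.minAreaRect((Q[:,:2]*1000).astype(np.float32))
    print("rect",np.round([x,y],1),"size",np.round([w,h],1),"ang %.1f"%a,"n",len(Q),"mean",np.round(Q.mean(0)*1000,1)); return Q
E
python3 - <<'E'
from h import *
import pickle
s,d=pickle.load(open("w1.pkl","rb")); C=cam("wrist",s); P=cloud(C,d)
print("knob"); slab(P,.08,.095,(.513,-.275),.04)
print("cube"); slab(P,.0625,.074,(.598,-.228),.035)
print("fj"); slab(P,.053,.0615,(.627,-.234),.035)
print("sj"); slab(P,.053,.062,(.56,-.217),.03)
for n,u,v,z in [("pivot",235,105,.065),("knob",233,187,.088),("cube circ",316,102,.066)]: print(n,np.round(plane(C,u,v,z),4), P[v,u].round(4))
im=cv2.imread("pics/w1.png"); k=[(u,v) for u,v in [(235,105)]]
# vise outline corners: dark jaw rectangles
g=cv2.cvtColor(im,cv2.COLOR_BGR2GRAY)
cv2.imwrite("pics/w1c.png",cv2.resize(im[40:205,195:375],(785,720))[:600])
E
```

```text
knob
rect [ 512.1 -273.4] size [13.9 15.6] ang 74.0 n 303 mean [ 512.7 -272.9   86.1]
cube
rect [ 592.4 -225. ] size [30.  40.2] ang 77.4 n 1885 mean [ 592.1 -224.7   67.2]
fj
rect [ 619.3 -231.1] size [50.  33.4] ang 77.8 n 1688 mean [ 623.6 -231.3   58.8]
sj
rect [ 551.9 -215.7] size [50.5 43.1] ang 77.4 n 1900 mean [ 559.7 -217.2   58.5]
pivot [ 0.5312 -0.2105  0.065 ] [ 0.531  -0.2105  0.0618]
knob [ 0.5137 -0.2709  0.088 ] [ 0.5137 -0.2709  0.0878]
cube circ [ 0.5952 -0.225   0.066 ] [ 0.5951 -0.225   0.067 ]
```

View pics/w1c.png

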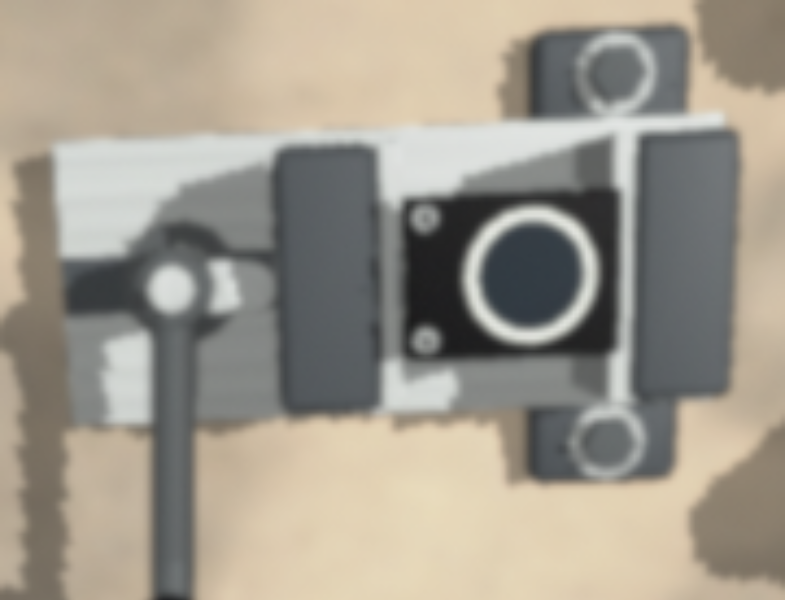

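carry_out(
  increments=[0.45,-0.006,-0.0445,0.2,0,0,0,0.45,-0.006,-0.0445,0.25,0,0,0,0.45,-0.006,-0.0445,0.25,0,0,0,0.45,-0.006,-0.0445,0.3,0,0,0,0.45,-0.006,-0.0445,0.34,0,0,0,0.45,-0.006,-0.0445,0.34,0,0,0,0.9,-0.006,-0.0445,0.34,0,0,0,0.9,-0.006,-0.0445,0.34,0,0,0],
  newtons=15,
)

```text
time: 3.35
tool_pos: [0.5136, -0.2751, 0.0855]
eef_rot: [2.49, 1.912, 0.002]
ft_force: [0.6, -0.1, -0.8]
opening: 0.039
grasp_force: 0.0
```

Run:
```python
from h import *
s=show()
```

```text
t 3.35 pos [ 0.5136 -0.2751  0.0855] yaw 75.0 z [ 0.002 -0.001 -1.   ] q [-0.01  0.61  0.59  1.89 -0.48  0.78  0.59] F [ 0.6 -0.1 -0.8] op 0.0390 gf 0.0
```

carry_out(
  increments=[0.95,0,0,0,0,0,0,0.95,0,0,0,0,0,0,0.95,0,0,0,0,0,0,0.95,0,0,0,0,0,0,0.95,0,0,0,0,0,0,0.95,0,0,0,0,0,0,0.95,0,0,0,0,0,0,0.95,0,0,0,0,0,0],
)

```text
time: 4.15
tool_pos: [0.5125, -0.2747, 0.084]
eef_rot: [2.492, 1.913, 0.0]
ft_force: [-2.1, 1.5, 5.3]
opening: 0.0159
grasp_force: 15.0
```

Run:
```python
from h import *
s=show()
# arc plan in tool frame of the call start: pivot fixed, both translate & rotate by -t (cw from above)
p=np.array([.5303,-.2110]); c=s["tool_pos"][:2]; print("r",np.hypot(*(c-p)),"lever dir",np.degrees(np.arctan2(*(c-p)[::-1])))
r=R.from_rotvec(s["eef_rot"])
v=c-p; v=v/np.hypot(*v)*.066; off=c-p-v
for k,t in enumerate(np.radians(np.arange(1,14)*7)):
    M=np.array([[np.cos(t),np.sin(t)],[-np.sin(t),np.cos(t)]]); q=M@v-v
    print(k+1,np.round(r.inv().apply([*q,0])/.4,3),round(t/1.5,3))
```

```text
t 4.15 pos [ 0.5125 -0.2747  0.084 ] yaw 75.0 z [ 0.  0. -1.] q [-0.01  0.61  0.59  1.89 -0.48  0.78  0.59] F [-2.1  1.5  5.3] op 0.0159 gf 15.0
r 0.06613900763818335 lever dir -105.61796829627758
1 [ 0.001 -0.02  -0.   ] 0.081
2 [ 0.005 -0.04  -0.   ] 0.163
3 [ 0.012 -0.059 -0.   ] 0.244
4 [ 0.02  -0.077 -0.   ] 0.326
5 [ 0.031 -0.094 -0.   ] 0.407
6 [ 0.044 -0.11  -0.   ] 0.489
7 [ 0.058 -0.124 -0.   ] 0.57
8 [ 0.074 -0.136 -0.   ] 0.652
9 [ 0.092 -0.146 -0.   ] 0.733
10 [ 0.11  -0.154 -0.   ] 0.814
11 [ 0.13  -0.159 -0.   ] 0.896
12 [ 0.15  -0.162 -0.   ] 0.977
13 [ 0.17  -0.163  0.   ] 1.059
```

carry_out(
  increments=[0.95,0.001,-0.016,0,0,0,0.064,0.95,0.003,-0.0315,0,0,0,0.128,0.95,0.007,-0.047,0,0,0,0.192,0.95,0.012,-0.062,0,0,0,0.256,0.95,0.0185,-0.076,0,0,0,0.32,0.95,0.0265,-0.09,0,0,0,0.384,0.95,0.036,-0.103,0,0,0,0.448,0.95,0.0465,-0.1145,0,0,0,0.512],
)

```text
time: 4.95
tool_pos: [0.4736, -0.2452, 0.0841]
eef_rot: [3.028, 0.834, 0.002]
ft_force: [1.1, -0.9, 2.7]
opening: 0.0154
grasp_force: 15.0
```

Run:
```python
from h import *
s=show()
p=np.array([.5303,-.2110]); c=s["tool_pos"][:2]; print("r",np.hypot(*(c-p)),"lever dir",np.degrees(np.arctan2(*(c-p)[::-1])))
```

```text
t 4.95 pos [ 0.4736 -0.2452  0.0841] yaw 30.8 z [ 0.001 -0.001 -1.   ] q [-0.19  0.62  0.82  2.02 -0.65  0.78 -0.01] F [ 1.1 -0.9  2.7] op 0.0154 gf 15.0
r 0.06621835242821815 lever dir -148.94385261215592
```

carry_out(
  increments=[0.95,0.001,-0.016,0,0,0,0.064,0.95,0.003,-0.0315,0,0,0,0.128,0.95,0.007,-0.047,0,0,0,0.192,0.95,0.012,-0.062,0,0,0,0.256,0.95,0.0185,-0.076,0,0,0,0.32,0.95,0.0265,-0.09,0,0,0,0.384,0.95,0.036,-0.103,0,0,0,0.448,0.95,0.0455,-0.114,0,0,0,0.507],
)

```text
time: 5.75
tool_pos: [0.4652, -0.1965, 0.0841]
eef_rot: [3.121, -0.35, 0.001]
ft_force: [-1.0, -0.6, 5.4]
opening: 0.0156
grasp_force: 15.0
```

Run:
```python
from h import *
s=show()
p=np.array([.5303,-.2110]); c=s["tool_pos"][:2]; print("r",np.hypot(*(c-p)),"lever dir",np.degrees(np.arctan2(*(c-p)[::-1])))
```

```text
t 5.75 pos [ 0.4652 -0.1965  0.0841] yaw -12.8 z [ 0.    -0.001 -1.   ] q [-0.41  0.68  1.04  2.1  -0.82  0.84 -0.66] F [-1.  -0.6  5.4] op 0.0156 gf 15.0
r 0.06665002306584049 lever dir 167.4531781465402
```

carry_out(
  increments=[0.6,0,0,0,0,0,0,0.6,0,0,0,0,0,0,0.6,0,0,0,0,0,0,0.5,0,0,0,0,0,0,0,0,0,-0.1,0,0,0,0,0,0,-0.19,0,0,0,0,0.1,0,-0.19,0,0,0,0,0.245,0,-0.19,0,0,0],
)

```text
time: 6.55
tool_pos: [0.5538, -0.2157, 0.1613]
eef_rot: [-3.121, 0.344, -0.003]
ft_force: [1.7, 1.2, 1.8]
opening: 0.0721
grasp_force: 0.0
```

Run:
```python
from h import *
import pickle
s=show(); p,d=viewer.read_camera("wrist"); cv2.imwrite("pics/w2.png",p); pickle.dump((s,d),open("w2.pkl","wb"))
P=cloud(cam("wrist",s),d)
for a,z0,z1,c,r in [("knob",.08,.095,(.4652,-.1965),.04),("cube",.0625,.074,(.5923,-.2249),.035),("sj",.053,.062,(.561,-.218),.03)]:
    try: print(a); slab(P,z0,z1,c,r)
    except Exception as e: print("none")
v=np.radians(-12.5); j=np.array([.5923,-.2249])-.032*np.array([np.cos(v),np.sin(v)]); print(j)
go((*j,.052),-12.5,s)
```

```text
t 6.55 pos [ 0.5538 -0.2157  0.1613] yaw -12.6 z [ 0.002  0.002 -1.   ] q [-0.4   0.71  1.11  1.81 -0.72  1.09 -0.82] F [1.7 1.2 1.8] op 0.0721 gf 0.0
knob
rect [ 469.2 -197.5] size [16.1  8.9] ang 72.1 n 237 mean [ 470.3 -197.3   84.2]
cube
rect [ 592.  -225.1] size [30.6 39.6] ang 77.3 n 2685 mean [ 592.7 -225.1   67.1]
sj
rect [ 552.3 -216.2] size [50.9 42.2] ang 77.3 n 2262 mean [ 559.4 -217.7   58.3]
[ 0.56105853 -0.21797393]
inc [0.0185 0.0023 0.2732] turn [-0.0014 -0.0013 -0.0008]
```

View pics/w2.png

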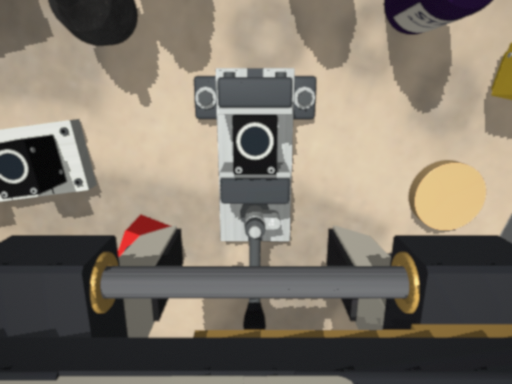

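The lever now points straight out, along (255,230)-(255,310) in line with the vise, and the cube at (255,143) is undisturbed. Next I'll grip the jaw's cheeks.

carry_out(
  increments=[0,0.0185,0.002,0.1,0,0,0,0,0.0185,0.002,0.2,0,0,0,0,0.0185,0.002,0.273,0,0,0,0,0.0185,0.002,0.273,0,0,0,0.6,0.0185,0.002,0.273,0,0,0,0.6,0.0185,0.002,0.273,0,0,0,0.6,0.0185,0.002,0.273,0,0,0,0.6,0.0185,0.002,0.273,0,0,0],
  newtons=20,
)

```text
time: 7.4
tool_pos: [0.5608, -0.2184, 0.0518]
eef_rot: [3.123, -0.343, 0.003]
ft_force: [0.4, 0.4, -1.1]
opening: 0.0644
grasp_force: 0.0
```

carry_out(
  increments=[0.6,0,0,0,0,0,0,0.6,0,0,0,0,0,0,0.6,-0.005,0,0,0,0,0,0.6,-0.01,0,0,0,0,0,0.6,-0.015,0,0,0,0,0,0.6,-0.02,0,0,0,0,0,0.6,-0.024,0,0,0,0,0,0.6,-0.027,0,0,0,0,0],
)

```text
time: 8.2
tool_pos: [0.5508, -0.215, 0.0509]
eef_rot: [-3.122, 0.342, -0.003]
ft_force: [3.8, 4.2, 4.1]
opening: 0.0499
grasp_force: 20.0
```

Run:
```python
from h import *
s=show()
v=np.radians(-12.5); x=np.array([np.cos(v),np.sin(v)]); print("along/lat",(s["tool_pos"][:2]-[.5923,-.2249])@np.c_[x,[-x[1],x[0]]])
```

```text
t 8.20 pos [ 0.5508 -0.215   0.0509] yaw -12.5 z [ 0.002  0.001 -1.   ] q [-0.32  0.82  0.96  1.9  -0.88  0.9  -0.7 ] F [3.8 4.2 4.1] op 0.0499 gf 20.0
along/lat [-0.04268561  0.00066907]
```

carry_out(
  increments=[0.6,-0.003,0,0,0,0,0,0.6,-0.005,0,0,0,0,0,0.6,-0.005,0,0,0,0,0,0,-0.005,0,0,0,0,0,0,-0.005,0,0,0,0,0,0,-0.005,0,0,0,0,0,0,-0.005,0,-0.05,0,0,0,0,-0.005,0,-0.15,0,0,0],
)

```text
time: 9.0
tool_pos: [0.5458, -0.2147, 0.1088]
eef_rot: [-3.122, 0.344, 0.008]
ft_force: [0.6, -0.4, 0.7]
opening: 0.0854
grasp_force: 0.0
```

Run:
```python
from h import *
s=show(); p,d=viewer.read_camera("wrist"); cv2.imwrite("pics/w3.png",p)
P=cloud(cam("wrist",s),d)
print("cube"); slab(P,.0625,.074,(.5923,-.2249),.035)
print("sj"); slab(P,.055,.062,(.549,-.216),.03)
go((.5923,-.2249,.12),-12.6,s); go((.5923,-.2249,.050),-12.6,s)
```

```text
t 9.00 pos [ 0.5458 -0.2147  0.1088] yaw -12.6 z [-0.005  0.001 -1.   ] q [-0.37  0.76  1.05  1.87 -0.78  1.   -0.76] F [ 0.6 -0.4  0.7] op 0.0854 gf 0.0
cube
rect [ 592. -225.] size [30.5 39.7] ang 77.3 n 4543 mean [ 592.8 -225.    67. ]
sj
rect [ 540.6 -213.4] size [50.  42.3] ang 77.3 n 3942 mean [ 547.6 -215.    58.3]
inc [ 0.1188 -0.0004 -0.0285] turn [-0.0001  0.0035  0.0002]
inc [ 0.1198 -0.0004  0.1465] turn [-0.0001  0.0035  0.0002]
```

carry_out(
  increments=[0.35,0.119,0,-0.03,0,0,0,0.35,0.119,0,-0.03,0,0,0,0.35,0.119,0,0.05,0,0,0,0.35,0.119,0,0.134,0,0,0,0.35,0.119,0,0.134,0,0,0,0.8,0.119,0,0.134,0,0,0,0.8,0.119,0,0.134,0,0,0,0.8,0.119,0,0.134,0,0,0],
  newtons=20,
)

```text
time: 9.85
tool_pos: [0.5949, -0.2264, 0.0586]
eef_rot: [3.122, -0.344, 0.004]
ft_force: [0.0, 0.4, 0.8]
opening: 0.0399
grasp_force: 0.0
```

carry_out(
  increments=[0.8,0,0,0,0,0,0,0.8,0,0,0,0,0,0,0.8,0,0,0,0,0,0,0.8,0,0,0,0,0,0,0.8,0,0,-0.01,0,0,0,0.8,0,0,-0.02,0,0,0,0.8,0,0,-0.03,0,0,0,0.8,0,0,-0.05,0,0,0],
)

```text
time: 10.65
tool_pos: [0.5937, -0.2257, 0.077]
eef_rot: [-3.123, 0.344, 0.001]
ft_force: [0.1, -1.1, -0.8]
opening: 0.0301
grasp_force: 20.0
```

Run:
```python
from h import *
s=show()
```

```text
t 10.65 pos [ 0.5937 -0.2257  0.077 ] yaw -12.6 z [-0.001  0.    -1.   ] q [-0.31  0.85  0.99  1.77 -0.84  1.01 -0.78] F [ 0.1 -1.1 -0.8] op 0.0301 gf 20.0
```

carry_out(
  increments=[0.8,0,0,-0.07,0,0,0,0.8,0,0,-0.133,0,0,0,0.8,-0.06,-0.05,-0.133,0,0,-0.02,0.8,-0.15,-0.12,-0.133,0,0,-0.04,0.8,-0.24,-0.19,-0.133,0,0,-0.06,0.8,-0.33,-0.26,-0.133,0,0,-0.088,0.8,-0.41,-0.32,-0.133,0,0,-0.088,0.8,-0.447,-0.351,-0.133,0,0,-0.088],
)

```text
time: 11.45
tool_pos: [0.4472, -0.0472, 0.1299]
eef_rot: [-3.136, 0.135, 0.004]
ft_force: [0.2, 0.6, -2.0]
opening: 0.0299
grasp_force: 20.0
```

Run:
```python
from h import *
s=show(); p,d=viewer.read_camera("wrist"); cv2.imwrite("pics/w4.png",p)
# held cube underside from scene cam: check by depth; rail look
P=cloud(cam("wrist",s),d)
for a,z0,z1,c,r in [("nearR",.0505,.06,(.612,-.055),.03),("nearL",.0505,.06,(.618,.018),.03)]:
    print(a)
    try: slab(P,z0,z1,c,r)
    except Exception as e: print("none")
go((.45,-.05,.041),-5,s)
```

```text
t 11.45 pos [ 0.4472 -0.0472  0.1299] yaw -4.9 z [-0.002  0.003 -1.   ] q [-0.84  0.55  1.18  2.19 -0.7   0.86 -0.87] F [ 0.2  0.6 -2. ] op 0.0299 gf 20.0
nearR
rect [0. 0.] size [0. 0.] ang 0.0 n 0 mean [nan nan nan]
nearL
rect [0. 0.] size [0. 0.] ang 0.0 n 0 mean [nan nan nan]
inc [0.0081 0.0069 0.2223] turn [-0.0018  0.0017  0.0009]h.py:34: RuntimeWarning: Mean of empty slice.
  print("rect",np.round([x,y],1),"size",np.round([w,h],1),"ang %.1f"%a,"n",len(Q),"mean",np.round(Q.mean(0)*1000,1)); return Q
  ret = um.true_divide(
```

View pics/w4.png

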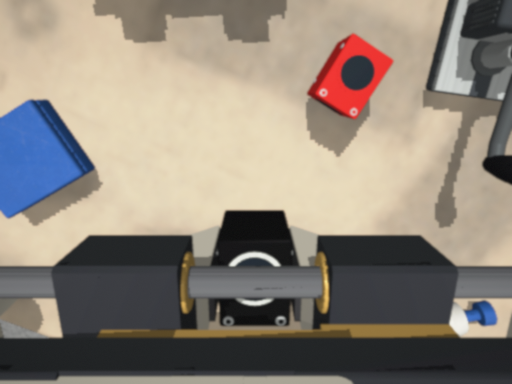

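The cube is held straight at (255,270). The worktop below is clear, with the blue box at (40,160), the red cube at (352,75) and the pipette tip at (480,315).

carry_out(
  increments=[0.8,0.008,0.006,0.07,0,0,0,0.8,0.008,0.006,0.14,0,0,0,0.8,0.008,0.006,0.19,0,0,0,0.8,0.008,0.006,0.21,0,0,0,0.8,0.008,0.006,0.215,0,0,0,0.8,0.008,0.006,0.218,0,0,0,0.8,0.008,0.006,0.22,0,0,0,0.8,0.008,0.006,0.22,0,0,0],
)

```text
time: 12.3
tool_pos: [0.4536, -0.0526, 0.0427]
eef_rot: [-3.138, 0.137, -0.002]
ft_force: [0.1, -0.3, -0.6]
opening: 0.0296
grasp_force: 20.0
```

carry_out(
  increments=[0.8,0,0,0.002,0,0,0,0.8,0,0,0.004,0,0,0,0.8,0,0,0.005,0,0,0,0.8,0,0,0.006,0,0,0,0.8,0,0,0.007,0,0,0,0.8,0,0,0.007,0,0,0,0.8,0,0,0.007,0,0,0,0.8,0,0,0.007,0,0,0],
)

```text
time: 13.1
tool_pos: [0.4531, -0.0526, 0.0399]
eef_rot: [-3.138, 0.138, -0.001]
ft_force: [-3.1, 1.1, 12.2]
opening: 0.0302
grasp_force: 20.0
```

Run:
```python
from h import *
s=show()
```

```text
t 13.10 pos [ 0.4531 -0.0526  0.0399] yaw -5.0 z [ 0.     0.001 -1.   ] q [-0.66  0.68  0.95  2.24 -0.92  0.69 -0.7 ] F [-3.1  1.1 12.2] op 0.0302 gf 20.0
```

carry_out(
  increments=[0,0,0,0,0,0,0,0,0,0,0,0,0,0,0,0,0,0,0,0,0,0,0,0,0,0,0,0,0,0,0,0,0,0,0,0,0,0,-0.1,0,0,0,0,0,0,-0.2,0,0,0,0,0,0,-0.3,0,0,0],
)

```text
time: 13.9
tool_pos: [0.4525, -0.0529, 0.1605]
eef_rot: [3.138, -0.138, -0.002]
ft_force: [1.0, 1.6, 0.4]
opening: 0.089
grasp_force: 0.0
```

Run:
```python
from h import *
s=show(); p,d=viewer.read_camera("wrist"); cv2.imwrite("pics/w5.png",p)
P=cloud(cam("wrist",s),d)
print("cube"); slab(P,.043,.056,(.453,-.0526),.032)
t,d=viewer.read_camera("top"); cv2.imwrite("pics/top5.png",t); P=cloud(cam("top"),d)
print("rail L/R tops"); slab(P,.05,.062,(.618,.018),.032); slab(P,.05,.062,(.612,-.055),.032)
print("rail"); slab(P,.013,.019,(.615,-.018),.1)
```

```text
t 13.90 pos [ 0.4525 -0.0529  0.1605] yaw -5.1 z [-0.001 -0.001 -1.   ] q [-0.88  0.52  1.24  2.14 -0.63  0.92 -0.93] F [1.  1.6 0.4] op 0.0890 gf 0.0
cube
rect [450.3 -52.7] size [30.8 40.4] ang 84.2 n 2116 mean [451.3 -52.9  48.9]
rail L/R tops
rect [619.2  19.2] size [30.2 39.8] ang 86.0 n 200 mean [618.6  18.6  55.3]
rect [612.5 -52.8] size [29.7 39.9] ang 89.4 n 201 mean [612.5 -52.9  55.4]
rail
rect [616.2 -16.6] size [132.5  58.4] ang 85.0 n 482 mean [613.1 -20.   16.8]
```

carry_out(
  increments=[0,0,0,0,0,0,-0.1,0,0,0,0,0,0,-0.2,0,0,0,0,0,0,-0.3,0,0,0,0,0,0,-0.4,0,0,0,0,0,0,-0.5,0,0,0,0,0,0,-0.6,0,0,0,0,0,0,-0.7,0,0,0,0,0,0,-0.8],
)

```text
time: 14.8
tool_pos: [0.4527, -0.0524, 0.1589]
eef_rot: [-2.662, -1.667, 0.001]
ft_force: [0.2, -0.0, -0.1]
opening: 0.0919
grasp_force: 0.0
```

carry_out(
  increments=[0,0,0,0,0,0,-0.1,0,0,0,0,0,0,-0.2,0,0,0,0,0,0,-0.24,0,0,0,0,0,0,-0.24,0,0,0,0,0,0,-0.24,0,0,0,0,0,0,-0.24,0,0,0,0,0,0,-0.24,0,0,0,0,0,0,-0.24],
)

```text
time: 15.6
tool_pos: [0.4531, -0.0525, 0.1592]
eef_rot: [-2.328, -2.109, 0.0]
ft_force: [-0.5, 0.1, 0.6]
opening: 0.0919
grasp_force: 0.0
```

Run:
```python
from h import *
s=show(); p,d=viewer.read_camera("wrist"); cv2.imwrite("pics/w6.png",p)
C=cam("wrist",s); P=cloud(C,d)
print("cube"); slab(P,.043,.056,(.4515,-.0526),.032)
g=cv2.cvtColor(p,cv2.COLOR_BGR2GRAY)
# cube top outline by dark colour inside the projected neighbourhood
u,v=proj(C,(.451,-.0527,.048)); print(u,v)
go((.4508,-.0527,.04),84.5,s)
```

```text
t 15.60 pos [ 0.4531 -0.0525  0.1592] yaw 84.4 z [-0. -0. -1.] q [-0.61  0.33  0.78  2.13 -0.32  0.8   0.27] F [-0.5  0.1  0.6] op 0.0919 gf 0.0
cube
rect [450.1 -52.4] size [30.8 39.8] ang 85.4 n 2149 mean [450.5 -51.7  49.1]
252.47553176283182 195.23553780487933
inc [-0.0011 -0.0055  0.2981] turn [-0.0001  0.0001 -0.0017]
```

View pics/w6.png

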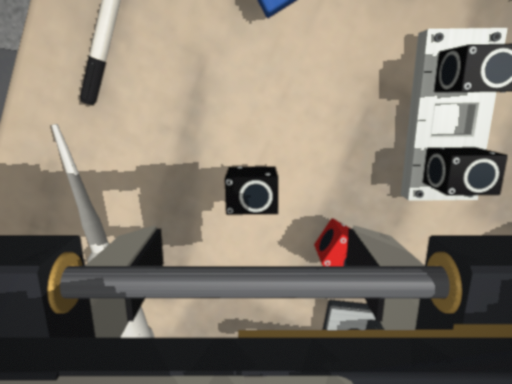

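The cube stands upright and free at (252,190), with its window and screws to the left. The rail's empty socket is at (455,120), and the red cube at (332,240) is clear of the fingers' path.

carry_out(
  increments=[0.3,0,-0.007,0.06,0,0,0,0.3,0,-0.007,0.12,0,0,0,0.3,0,-0.007,0.16,0,0,0,0.3,0,-0.007,0.22,0,0,0,0.3,0,-0.007,0.27,0,0,0,0.3,0,-0.007,0.293,0,0,0,0.3,0,-0.007,0.293,0,0,0,0.7,0,-0.007,0.293,0,0,0],
  newtons=20,
)

```text
time: 16.45
tool_pos: [0.4506, -0.0525, 0.0426]
eef_rot: [2.328, 2.109, 0.0]
ft_force: [-0.5, 0.0, 0.4]
opening: 0.06
grasp_force: 0.0
```

carry_out(
  increments=[0.7,0,0,0,0,0,0,0.7,0,0,0,0,0,0,0.7,0,0,0,0,0,0,0.7,0,0,0,0,0,0,0.7,0,0,0,0,0,0,0.7,0,0,0,0,0,0,0.7,0,0,-0.01,0,0,0,0.7,0,0,-0.02,0,0,0],
)

```text
time: 17.25
tool_pos: [0.4501, -0.0523, 0.0504]
eef_rot: [-2.327, -2.11, 0.0]
ft_force: [-0.6, 0.6, -1.9]
opening: 0.0401
grasp_force: 20.0
```

Run:
```python
from h import *
s=show()
go((.535,-.14,.17),84.8,s)
```

```text
t 17.25 pos [ 0.4501 -0.0523  0.0504] yaw 84.4 z [-0.  0. -1.] q [-0.44  0.52  0.58  2.22 -0.55  0.55  0.47] F [-0.6  0.6 -1.9] op 0.0401 gf 20.0
inc [-0.1975  0.2327 -0.2991] turn [-0.0002 -0.     -0.0049]
```

carry_out(
  increments=[0.7,0,0,-0.08,0,0,0,0.7,0,0,-0.18,0,0,0,0.7,0,0,-0.28,0,0,0,0.7,-0.04,0.08,-0.3,0,0,0,0.7,-0.08,0.18,-0.3,0,0,0,0.7,-0.12,0.28,-0.3,0,0,0,0.7,-0.157,0.37,-0.3,0,0,0,0.7,-0.157,0.392,-0.3,0,0,0],
)

```text
time: 18.05
tool_pos: [0.6029, -0.133, 0.1703]
eef_rot: [2.327, 2.106, -0.001]
ft_force: [0.0, -0.3, -2.3]
opening: 0.0399
grasp_force: 20.0
```

carry_out(
  increments=[0.7,0,0,0,0,0,0,0.7,0,0,0,0,0,0,0.7,0,0,0,0,0,0,0.7,0,0,0,0,0,0,0.7,0,0,0,0,0,0,0.7,0,0,0,0,0,0,0.7,0,0,0,0,0,0,0.7,0,0,0,0,0,0],
)

```text
time: 18.85
tool_pos: [0.6002, -0.1301, 0.1702]
eef_rot: [2.328, 2.11, 0.0]
ft_force: [-0.4, 0.4, -1.6]
opening: 0.0399
grasp_force: 20.0
```

Run:
```python
from h import *
s=show(); p,d=viewer.read_camera("wrist"); cv2.imwrite("pics/w7.png",p)
C=cam("wrist",s); P=cloud(C,d)
print("R"); slab(P,.0505,.06,(.6125,-.053),.032); print("L"); slab(P,.0505,.06,(.619,.019),.032)
print("rail"); slab(P,.0125,.0195,(.616,-.0168),.1)
print("sock"); m=(P[...,2]<.008)&(np.hypot(P[...,0]-.616,P[...,1]+.0168)<.022); Q=P[m]; print(len(Q),Q.mean(0))
print(proj(C,(.616,-.0168,.016)))
print("held"); slab(P,s["tool_pos"][2]-.002,s["tool_pos"][2]+.014,s["tool_pos"],.035)
```

```text
t 18.85 pos [ 0.6002 -0.1301  0.1702] yaw 84.4 z [ 0.  0. -1.] q [-0.35  0.57  0.73  1.74 -0.44  1.    0.44] F [-0.4  0.4 -1.6] op 0.0399 gf 20.0
R
rect [611.  -51.4] size [29.9 40.1] ang 84.4 n 2605 mean [611.  -51.5  55.1]
L
rect [0. 0.] size [0. 0.] ang 0.0 n 0 mean [nan nan nan]
rail
rect [612.4 -36.3] size [91.  58.2] ang 85.1 n 4837 mean [612.3 -32.3  16.9]
sock
1280 [ 0.61421246 -0.01490442  0.00499204]
(np.float64(261.106960886229), np.float64(36.664481615295756))
held
rect [ 600.4 -130.3] size [31.2 66.3] ang 85.8 n 4885 mean [ 600.  -123.8  175.9]h.py:34: RuntimeWarning: Mean of empty slice.
  print("rect",np.round([x,y],1),"size",np.round([w,h],1),"ang %.1f"%a,"n",len(Q),"mean",np.round(Q.mean(0)*1000,1)); return Q
  ret = um.true_divide(
```

View pics/w7.png

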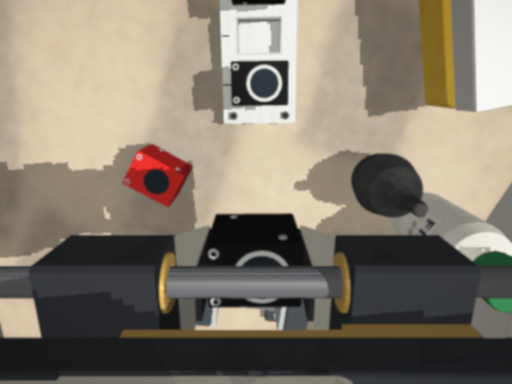

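Ahead is the near neighbour at (262,83), screws on the left like the held cube's, with the empty socket at (258,37). I'm cross-checking the socket centre against the top view's bias and the socket's outline.

Run:
```python
from h import *
P=cloud(cam("top"),np.load("top0.npy"))
print("top: vise cube"); slab(P,.0625,.074,(.5925,-.2255),.035)
print("R,L"); slab(P,.0505,.06,(.6125,-.053),.032); slab(P,.0505,.06,(.619,.019),.032)
s=ctrl.sense(); C=cam("wrist",s); g=cv2.cvtColor(cv2.imread("pics/w7.png"),cv2.COLOR_BGR2GRAY)
sub=g[5:65,215:305]
print(sub[30,::3]); print(sub[::2,43])
```

```text
top: vise cube
rect [ 588.4 -224.5] size [30.1 52.4] ang 78.5 n 207 mean [ 593.9 -225.5   67.3]
R,L
rect [612.5 -52.6] size [29.6 39.8] ang 89.9 n 196 mean [612.6 -52.8  55.2]
rect [619.1  18.6] size [29.8 39.7] ang 84.8 n 198 mean [618.8  18.8  55.1]
[108 108 181 160 161 230 239 223 231 240 240 238 240 241 240 239 241 241
 237 169 162 157 219 241 241 240 240 228 205 205]
[141 162 196 237 239 234 193 125 141 229 239 239 239 239 239 239 240 240
 240 240 239 239 239 237 225 236 240 227 105  40]
```

Run:
```python
from h import *
s=ctrl.sense(); C=cam("wrist",s); g=cv2.cvtColor(cv2.imread("pics/w7.png"),cv2.COLOR_BGR2GRAY).astype(int)
a=np.radians(-5.0); ex=np.array([np.cos(a),np.sin(a)]); ey=np.array([-ex[1],ex[0]])
print("row",g[32:38,262:292].mean(0).round()); print("col",g[8:34,248:262].mean(1).round())
for u,v in [(280,35),(255,17),(280,22)]:
    q=plane(C,u,v,.016)[:2]; print((u,v),q.round(4),"ex,ey from (.6142,-.0155):",(q-[.6142,-.0155])@ex*1000,(q-[.6142,-.0155])@ey*1000)
```

```text
row [241. 241. 241. 241. 241. 240. 240. 237. 225. 192. 169. 164. 162. 162.
 162. 160. 156. 163. 188. 217. 233. 240. 241. 241. 240. 241. 241. 241.
 240. 240.]
col [166. 180. 210. 232. 238. 239. 239. 235. 222. 195. 165. 129. 112. 140.
 189. 224. 237. 239. 239. 239. 239. 239. 239. 239. 239. 239.]
(280, 35) [ 0.6306 -0.0171] ex,ey from (.6142,-.0155): 16.46008218948749 -0.1555630713981856
(255, 17) [ 0.6127 -0.0027] ex,ey from (.6142,-.0155): -2.65623628909235 12.647607206826319
(280, 22) [ 0.6313 -0.008 ] ex,ey from (.6142,-.0155): 16.372115032662727 8.981989150487145
```

Run:
```python
from h import *
s=show(); go((.6145,-.0152,.17),84.9,s); go((.6145,-.0152,.11),84.9,s)
```

```text
t 18.90 pos [ 0.6002 -0.1302  0.1701] yaw 84.4 z [ 0.  0. -1.] q [-0.35  0.57  0.73  1.74 -0.44  1.    0.44] F [ 0.1  0.1 -1.5] op 0.0397 gf 20.0
inc [0.2895 0.0075 0.0004] turn [ 0.    -0.    -0.006]
inc [0.2895 0.0075 0.1504] turn [ 0.    -0.    -0.006]
```

carry_out(
  increments=[0.7,0.07,0.0075,0,0,0,-0.006,0.7,0.15,0.0075,0,0,0,-0.006,0.7,0.23,0.0075,0,0,0,-0.006,0.7,0.2895,0.0075,0.04,0,0,-0.006,0.7,0.2895,0.0075,0.1,0,0,-0.006,0.7,0.2895,0.0075,0.15,0,0,-0.006,0.7,0.2895,0.0075,0.15,0,0,-0.006,0.7,0.2895,0.0075,0.15,0,0,-0.006],
)

```text
time: 19.7
tool_pos: [0.6142, -0.0157, 0.1097]
eef_rot: [-2.319, -2.119, 0.002]
ft_force: [0.0, 0.0, -1.2]
opening: 0.04
grasp_force: 20.0
```

Run:
```python
from h import *
s=show(); go((.6145,-.0152,.066),84.9,s)
```

```text
t 19.70 pos [ 0.6142 -0.0157  0.1097] yaw 84.9 z [-0.001 -0.001 -1.   ] q [-0.51  0.64  0.68  1.79 -0.51  0.89  0.31] F [ 0.   0.  -1.2] op 0.0400 gf 20.0
inc [0.0014 0.0007 0.1092] turn [-0.0007  0.0005 -0.0005]
```

carry_out(
  increments=[0.7,0,0,0.03,0,0,0,0.7,0,0,0.06,0,0,0,0.7,0,0,0.08,0,0,0,0.7,0,0,0.095,0,0,0,0.7,0,0,0.109,0,0,0,0.7,0,0,0.109,0,0,0,0.7,0,0,0.109,0,0,0,0.7,0,0,0.109,0,0,0],
)

```text
time: 20.5
tool_pos: [0.6148, -0.0153, 0.0669]
eef_rot: [2.318, 2.12, 0.001]
ft_force: [-0.3, 0.3, -1.3]
opening: 0.0402
grasp_force: 20.0
```

Run:
```python
from h import *
s=show(); p,d=viewer.read_camera("scene"); u,v=map(int,proj(cam("scene"),(.6145,-.0152,.03)))
w,d=viewer.read_camera("wrist")
cv2.imwrite("pics/s8.png",np.hstack([cv2.resize(p[v-32:v+32,u-32:u+32],(390,390),interpolation=cv2.INTER_CUBIC),cv2.resize(w[130:330,155:355],(390,390))]))
```

```text
t 20.50 pos [ 0.6148 -0.0153  0.0669] yaw 84.9 z [ 0.001  0.    -1.   ] q [-0.48  0.7   0.64  1.82 -0.55  0.81  0.35] F [-0.3  0.3 -1.3] op 0.0402 gf 20.0
```

View pics/s8.png

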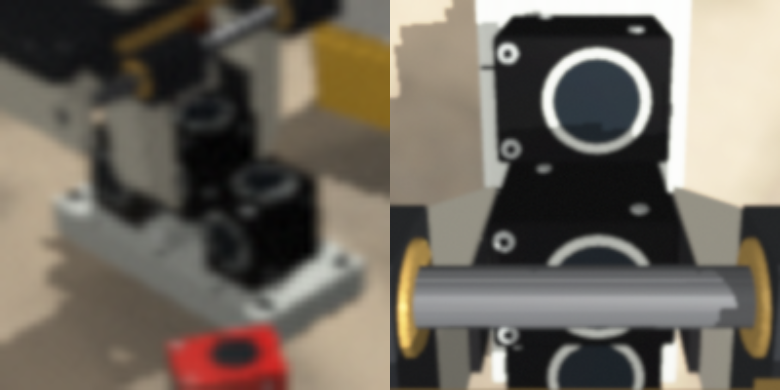

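The cube hangs between its neighbours over the socket with no contact and screws on the same side. I'm pushing it in slowly.

carry_out(
  increments=[0.7,0,0,0.008,0,0,0,0.7,0,0,0.014,0,0,0,0.7,0,0,0.018,0,0,0,0.7,0,0,0.022,0,0,0,0.7,0,0,0.026,0,0,0,0.7,0,0,0.03,0,0,0,0.7,0,0,0.03,0,0,0,0.7,0,0,0.03,0,0,0],
)

```text
time: 21.4
tool_pos: [0.6145, -0.0152, 0.0545]
eef_rot: [-2.318, -2.12, 0.0]
ft_force: [-0.2, 0.8, -1.4]
opening: 0.0402
grasp_force: 20.0
```

Run:
```python
from h import *
s=show()
```

```text
t 21.40 pos [ 0.6145 -0.0152  0.0545] yaw 84.9 z [-0. -0. -1.] q [-0.47  0.71  0.62  1.82 -0.57  0.79  0.36] F [-0.2  0.8 -1.4] op 0.0402 gf 20.0
```

carry_out(
  increments=[0.7,0,0,0.004,0,0,0,0.7,0,0,0.008,0,0,0,0.7,0,0,0.011,0,0,0,0.7,0,0,0.014,0,0,0,0.7,0,0,0.016,0,0,0,0.7,0,0,0.018,0,0,0,0.7,0,0,0.019,0,0,0,0.7,0,0,0.019,0,0,0],
)

```text
time: 22.2
tool_pos: [0.6145, -0.0152, 0.0487]
eef_rot: [-2.318, -2.12, -0.002]
ft_force: [-7.5, 1.4, 19.5]
opening: 0.0398
grasp_force: 20.0
```

Run:
```python
from h import *
s=show()
```

```text
t 22.20 pos [ 0.6145 -0.0152  0.0487] yaw 84.9 z [ 0.     0.001 -1.   ] q [-0.47  0.72  0.62  1.83 -0.58  0.78  0.37] F [-7.5  1.4 19.5] op 0.0398 gf 20.0
```

carry_out(
  increments=[0.7,0,0,-0.001,0,0,0,0.3,0,0,-0.001,0,0,0,0.3,0,0,-0.001,0,0,0,0.3,0,0,-0.001,0,0,0,0.3,0,0,-0.001,0,0,0,0.3,0,0,-0.1,0,0,0,0.3,0,0,-0.2,0,0,0,0.3,0,0,-0.3,0,0,0],
)

```text
time: 23.0
tool_pos: [0.6142, -0.0154, 0.168]
eef_rot: [-2.318, -2.12, 0.002]
ft_force: [0.4, 0.9, 0.6]
opening: 0.0645
grasp_force: 0.0
```

carry_out(
  increments=[0.3,-0.2,0,-0.03,0,0,0,0.3,-0.2,0,-0.03,0,0,0,0.3,-0.2,0,-0.03,0,0,0,0.3,-0.2,0,-0.03,0,0,0,0.3,-0.2,0,-0.03,0,0,0,0.3,-0.2,0,-0.03,0,0,0,0.3,-0.2,0,-0.03,0,0,0,0.3,-0.2,0,-0.03,0,0,0],
)

```text
time: 23.8
tool_pos: [0.6075, -0.0942, 0.1787]
eef_rot: [-2.317, -2.121, 0.0]
ft_force: [0.3, 0.2, -0.2]
opening: 0.0644
grasp_force: 0.0
```

Run:
```python
from h import *
s=show(); w,d=viewer.read_camera("wrist"); cv2.imwrite("pics/w9.png",w); P=cloud(cam("wrist",s),d)
ex=np.array([np.cos(np.radians(-5)),np.sin(np.radians(-5))]); ey=np.array([-ex[1],ex[0]])
for n,k in (("R",-36),("mid",0),("L",36)):
    c=np.array([.6145,-.0152])+ey*k/1000; m=(np.hypot(P[...,0]-c[0],P[...,1]-c[1])<.010)&(P[...,2]>.03); print(n,m.sum(),np.median(P[m][:,2]) if m.any() else None)
p,d=viewer.read_camera("scene"); u,v=map(int,proj(cam("scene"),(.56,-.12,.03)))
cv2.imwrite("pics/s9.png",np.hstack([cv2.resize(p[v-60:v+60,u-65:u+65],(390,360),interpolation=cv2.INTER_CUBIC),cv2.resize(w,(400,300))[:300].repeat(1,0) if 0 else cv2.copyMakeBorder(cv2.resize(w,(400,300)),0,60,0,0,cv2.BORDER_CONSTANT)]))
```

```text
t 23.80 pos [ 0.6075 -0.0942  0.1787] yaw 85.0 z [-0.  0. -1.] q [-0.42  0.57  0.74  1.73 -0.44  1.02  0.39] F [ 0.3  0.2 -0.2] op 0.0644 gf 0.0
R 572 0.055506904325266615
mid 1401 0.3126781508067076
L 723 0.05544935290588887
```

View pics/s9.png

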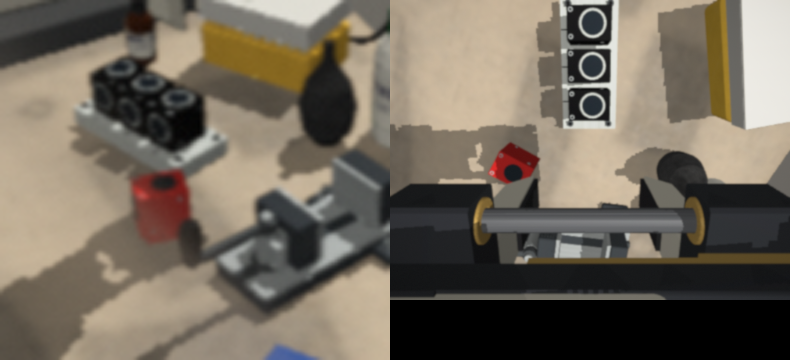

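All three cubes sit in line with their windows facing the same way. The middle height reading mixed in pixels with no depth, so I'm filtering those out.

Run:
```python
from h import *
s=ctrl.sense(); w,d=viewer.read_camera("wrist"); P=cloud(cam("wrist",s),d)
for k in (-36,0,36):
    c=np.array([.6145,-.0152])+np.array([.087,.996])*k/1000
    m=(np.hypot(P[...,0]-c[0],P[...,1]-c[1])<.010)&(P[...,2]>.03)&(P[...,2]<.09); print(k,m.sum(),np.percentile(P[m][:,2],[10,50,90]).round(4))
slab(P,.0505,.062,(.6145,-.0152),.017)
```

```text
-36 576 [0.0547 0.0555 0.0563]
0 647 [0.0545 0.0555 0.0564]
36 732 [0.0545 0.0555 0.0563]
rect [614.6 -15.9] size [29.6 33.7] ang 85.0 n 1771 mean [614.5 -15.4  55.2]
```

The middle cube's top reads 55.5 mm, the same as both neighbours, so it is fully home. I'm handing the job in.

```bash
python3 -c "
from plant import ctrl
print(ctrl.close_job())"
```

```text
the job is handed in; nothing more can be done
None
```

The filter cube is plugged into the middle rail socket: its top is level with both neighbours and its window faces the same way as theirs. The job was handed in at about 24 s, with no verdict returned.

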